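Find the rattling parts case and hold it out over the returns bin

TASK

In one of the three sealed grey parts cases the part has come loose: pick the cases up and shake them briskly end to end, held clear of the bench, until you have found the one that rattles. Stand the two sound cases flat, right way up, on the narrow raised wooden rail and let go of them; hold the rattling case out, level, right way up and still, above the middle of the small empty bin by itself on the bench, about a hand's breadth clear of it. Finish while holding it there, without putting it down, and do not disturb the tape measure, the screwdriver or the brush.

Things in the scene. Friction and masses are not known exactly. Their poses are not given: they have to be found in the camera images.
- case_1: sealed grey moulded parts case with a clip on each end, 100 (its x) x 52 (y) x 46 mm tall (z), 0.24 to 0.32 kg; origin at the centre of its underside; the 3 cases look alike and any may be the rattling one. They start flat in a row on the mat, axes parallel to its axes, 115 mm apart along y, with room for fingers on their long sides
- case_2: sealed grey moulded parts case with a clip on each end, 100 (its x) x 52 (y) x 46 mm tall (z), 0.24 to 0.32 kg; origin at the centre of its underside; the 3 cases look alike and any may be the rattling one. In the rattling case a 130 g steel ball, 32 mm across, has 60 mm of play along x; in the others 130 g is packed tight, so the case stays balanced
- case_3: sealed grey moulded parts case with a clip on each end, 100 (its x) x 52 (y) x 46 mm tall (z), 0.24 to 0.32 kg; origin at the centre of its underside; the 3 cases look alike and any may be the rattling one. After a brisk 8 cm stroke along x that stops short, the loose ball lies at one end and shifts the moment at the wrist by up to 0.075 N m from stroke to stroke; a packed part does not
- mat: fixed thin black rubber mat, 150 (its x) x 330 (its y) x 3 mm, on which the cases start; origin under its centre, on the bench
- rail: fixed wooden batten on two feet: top face 44 mm wide (its x) by 300 mm long (its y), 45 mm above the bench; feet 80 mm wide (x), 26 mm high, at 110 mm either side of the middle; origin under its middle at bench height, z up. There is room for two cases laid across it side by side, or along it end to end; they must be centred across its width
- bin: fixed small open empty blue plastic bin, 110 (its x) x 98 (its y) x 56 mm tall, standing on the bench; origin at the centre of its underside
- measure: yellow tape measure lying loose, 34 x 70 x 60 mm, origin at the centre of its underside; leave alone
- driver: screwdriver with yellow handle lying loose, 186 mm long along its y, 28 mm tall, origin at the centre of its underside; leave alone
- brush: small flat brush with wooden handle lying loose, 175 mm long along its y, 11 mm tall, origin at the centre of its underside; leave alone
There are look-alikes about, which are no part of the job. What is shaped like the case_1 but turquoise is not meant.

How it is judged (in metres and radians):
On the way:
1. the case with the loose ball is shaken in the gripper, at least 70 mm above the bench, so that the ball knocks on it with over 3 N (((distance between loose_ball_c0 and case_1 below 0.07 m and height (world z) of case_1 above 0.07 m and contact force between case_1 and the fingers above 1 N and contact force between loose_ball_c0 and case_1 above 3 N) or (distance between loose_ball_c0 and case_2 below 0.07 m and height (world z) of case_2 above 0.07 m and contact force between case_2 and the fingers above 1 N and contact force between loose_ball_c0 and case_2 above 3 N) or (distance between loose_ball_c0 and case_3 below 0.07 m and height (world z) of case_3 above 0.07 m and contact force between case_3 and the fingers above 1 N and contact force between loose_ball_c0 and case_3 above 3 N))).
At the end, for the whole second after the job is handed in: The case with the loose ball is held still in the fingers, within 50 mm of over the bin's centre, underside 100 to 320 mm above the bench, tilted under 0.25 rad. Both other cases stand released and still on the rail, upright within 0.1 rad, centred within 22 mm across it (((distance between loose_ball_c0 and case_1 below 0.07 m and horizontal distance between case_1 and bin below 0.05 m and height (world z) of case_1 between 0.1 and 0.32 m and angle between case_1's own z axis and vertical below 0.25 rad and contact force between case_1 and the fingers above 1 N and contact force between case_1 and bin below 0.1 N and linear speed of case_1 below 0.05 m/s and z of case_2 in the frame of rail between 0.038 and 0.054 m and angle between each of case_2, case_3's own z axis and vertical below 0.1 rad and x of case_2 in the frame of rail between -0.022 and 0.022 m and contact force between each of case_2, case_3 and the arm below 0.1 N and contact force between each of case_2, case_3 and rail above 0.3 N and linear speed of each of case_2, case_3 below 0.03 m/s and z of case_3 in the frame of rail between 0.038 and 0.054 m and x of case_3 in the frame of rail between -0.022 and 0.022 m) or (distance between loose_ball_c0 and case_2 below 0.07 m and horizontal distance between case_2 and bin below 0.05 m and height (world z) of case_2 between 0.1 and 0.32 m and angle between case_2's own z axis and vertical below 0.25 rad and contact force between case_2 and the fingers above 1 N and contact force between case_2 and bin below 0.1 N and linear speed of case_2 below 0.05 m/s and z of case_1 in the frame of rail between 0.038 and 0.054 m and angle between each of case_1, case_3's own z axis and vertical below 0.1 rad and x of case_1 in the frame of rail between -0.022 and 0.022 m and contact force between each of case_1, case_3 and the arm below 0.1 N and contact force between each of case_1, case_3 and rail above 0.3 N and linear speed of each of case_1, case_3 below 0.03 m/s and z of case_3 in the frame of rail between 0.038 and 0.054 m and x of case_3 in the frame of rail between -0.022 and 0.022 m) or (distance between loose_ball_c0 and case_3 below 0.07 m and horizontal distance between case_3 and bin below 0.05 m and height (world z) of case_3 between 0.1 and 0.32 m and angle between case_3's own z axis and vertical below 0.25 rad and contact force between case_3 and the fingers above 1 N and contact force between case_3 and bin below 0.1 N and linear speed of case_3 below 0.05 m/s and z of case_1 in the frame of rail between 0.038 and 0.054 m and angle between each of case_1, case_2's own z axis and vertical below 0.1 rad and x of case_1 in the frame of rail between -0.022 and 0.022 m and contact force between each of case_1, case_2 and the arm below 0.1 N and contact force between each of case_1, case_2 and rail above 0.3 N and linear speed of each of case_1, case_2 below 0.03 m/s and z of case_2 in the frame of rail between 0.038 and 0.054 m and x of case_2 in the frame of rail between -0.022 and 0.022 m))); the arm keeps its last pose, push and grip.
It fails at once if the tape measure is pushed more than 30 mm from its place (distance of measure from where it was at the start of the episode above 0.03 m).
It fails at once if the screwdriver is pushed more than 30 mm from its place (distance of driver from where it was at the start of the episode above 0.03 m).
It fails at once if the brush is pushed more than 30 mm from its place (distance of brush from where it was at the start of the episode above 0.03 m).
It also fails if it takes over 72 s, if anything falls off the work surface, if the arm or the gripper's body presses on something with over 40 N, if the wrist force passes 120 N, or if a joint passes its speed limit or range.

ROBOT

A 6-joint arm with a two-finger parallel gripper is mounted at the origin on a cart in front of the work surface, level with it; the furniture and walls round the work are solid. World frame = base frame: x ahead of the robot, y to its left, z up, the work surface at z = 0. Lengths are in m, angles in degrees, forces in N, time in s.
With the tool pointing down it reaches from about 0.35 to 0.875 m from the base axis. Payload 4.2 kg.
Tool frame: the origin (TCP) lies midway between the tips of the shut fingers; the grasp point (between the pads) lies 19 mm behind it; z points along the fingers, y is the line along which they close (so a half turn about z gives the same grasp; the last joint's range is limited). The gripper opens to 87 mm and grips with 3 to 60 N. Pads are 19 mm wide; open, the fingers measure 117 mm over their backs; the gripper's body (75 mm by 190 mm) begins 51 mm behind the grasp point.
Start: joints at [91.593, 22.042, 0.453, 0, -68.411, -14.817], TCP at [0.143, 0.608, 0.196] pointing down, gripper open.
Joint ranges: [-179.83, 179.83], [-69.29, 118.12], [-61.27, 80.66], [-181.25, 117.63], [-171.15, -9.14], [-177.46, 177.46]. Speed limits (degrees/s): [159.86, 159.86, 180, 180, 180, 180].

INTERFACE

Orientations are given as a 3x3 rotation matrix whose columns are the frame's x, y, z axes.
In Python, from station import r, cams gives the robot as it stands.
- The arm moves only by the tool play_rows, never from a script. Its argument "commands" is text: rows parted by semicolons, each of 6 numbers parted by spaces: the shift along the world's x, y, z normalised to -1 to 1, where 1 is 30 mm, then the turn, a rotation vector about the world's x, y, z normalised to -1 to 1, where 1 is 0.15 rad. A call has 1 to 20 rows; each row shifts and turns the commanded pose from where the row before left it; what a row does not reach is not made up. A row lasts 1/10 s, in which the tool goes at most 50 mm and 8.59 degrees, less where a joint would pass 70% of its speed; a pose out of reach is approached as far as the arm can. A call with a number of a shift or a turn outside -1 to 1 is refused whole. A call with a gripper value outside its range is refused whole. "grip" is the finger opening in mm, from 0 to 87, set as the call begins (left out, the last holds). The fingers move at their own pace and stop on an object; the grip force is fixed at half the most. Time passes only in rows, so rows that do not move let the fingers close. It gives the time, the measured TCP pose, the force, the opening and the grip force at its end, in the units of the state.
- r.sense(): the state, without advancing time (a new reading comes with each control period).
- cams.capture(name): name is "scene" or "top"; returns (picture, depth): 384x512x3 uint8, blue, green, red; 384x512 float32, m along the optical axis (not along the pixel's ray), 0 where there is no reading.
- cams.camera_info(name): a dict with "mtx" (3x3 intrinsics, pixels), "R" (3x3) and "t" (3): a world point X has camera coordinates R X + t. Camera axes: x right, y down, z forward; pixel columns grow to the right and rows downward; lengths in m; the calibration is good to about 2 mm. A picture is of the moment at which its call begins. camera_info takes no time and is no camera call.
- r.finish_job(): hands the job in; it is judged then, once.
The state is a dict: "time_s": time; "joints": joint angles; "joint_velocities": joint speeds; "effort": joint torques, N m; "tcp_pos": TCP position; "ee_rot": TCP orientation; "wrist_force": force on the tool from outside, world axes, zero at the start; "moment": the same for the moment, N m; "gripper_width": opening from 0.0 (shut) to 1.0 (fully open); "gripper_force": force on a finger pad.
Only numpy, scipy, OpenCV 4.12 (cv2) and the standard library are available. Lean on these libraries where they do the work, as an engineer would, in place of code of your own. Each camera call takes 0.05 s, during which the arm holds its last target. There are 200 camera calls.

## Working session

There is one attempt and no reset: what is moved stays moved. The work goes in short steps, Python scripts to look and compute and a tool call to move; the robot and the scene stay as the last step left them, time stands still between calls to the robot, and variables do not carry over. Pictures are saved under pics/ and viewed, at most 10 in all, crops included, and the job is handed in when it is done.

Besides the shell and the picture viewer there is one more tool, called after "Call:" by a JSON object that holds its "name" and its "arguments", one argument or row to a line. play_rows: Moves the arm, as the interface text tells. Scaled input: -1 to 1 covers 30 mm each way for a shift and 0.15 rad each way for a turn. Its arguments: {"type":"object","properties":{"commands":{"type":"string"},"grip":{"type":"number"}},"required":["commands"]}

```bash
mkdir -p pics
cat > h.py <<'E'
import numpy as np,cv2
from station import r,cams
def pts(n):
    im,d=cams.capture(n); c=cams.camera_info(n); K=np.array(c["mtx"]);R=np.array(c["R"]);t=np.array(c["t"])
    v,u=np.mgrid[:384,:512]; ray=np.stack([(u-K[0,2])/K[0,0],(v-K[1,2])/K[1,1],np.ones_like(d)],-1)
    P=(ray*d[...,None]-t)@R
    P[d==0]=np.nan
    return im,P
E
python3 - <<'E'
from h import *
a,P=pts("top");b,Q=pts("scene")
cv2.imwrite("pics/top.png",a);cv2.imwrite("pics/scene.png",b)
s=r.sense();print(s["time_s"],s["tcp_pos"],np.round(s["ee_rot"],3).tolist(),s["wrist_force"],s["moment"],s["gripper_width"])
for n in("top","scene"):
  c=cams.camera_info(n);print(n,-np.array(c["R"]).T@c["t"])
for v,u in [(50,50),(50,450),(330,50),(330,450),(192,256)]: print(u,v,P[v,u].round(3))
E
```

```text
0.1 [0.14282747 0.60786905 0.1953683 ] [[0.973, -0.229, -0.0], [-0.229, -0.973, -0.002], [0.0, 0.002, -1.0]] [-0.16304806  0.51167335 -0.96999306] [-0.00121847 -0.03627913 -0.01020128] 1.0008247146013867
top [0.5171662  0.01012137 1.44375214]
scene [-0.57720549 -0.58756229  1.30448074]
50 50 [0.577 0.08  1.296]
450 50 [ 1.108e+00 -7.070e-01  1.000e-03]
50 330 [0.479 0.078 1.296]
450 330 [-0.094 -1.095 -0.888]
256 192 [ 0.608 -0.02  -0.001]
```

View pics/top.png

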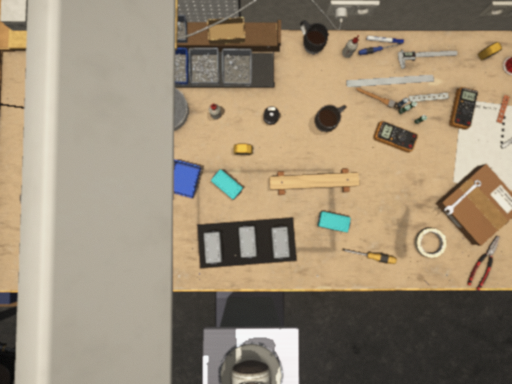

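View pics/scene.png

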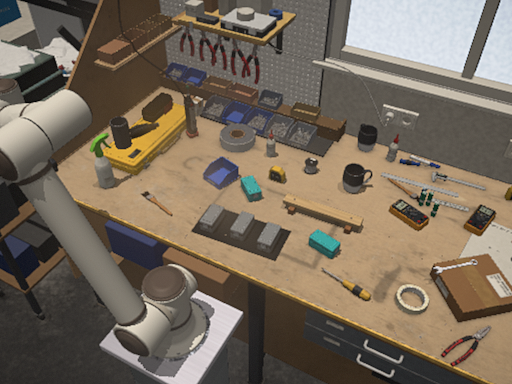

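The top view shows three grey cases at (212,247), (247,242) and (280,242) on the black mat. The rail is at (313,181), the blue bin at (186,178), the tape measure at (243,149) and the driver at (370,256). Two turquoise look-alikes sit at (227,184) and (335,222). The scene view shows the brush at (157,203), and the bin whole at (221,172).

Run:
```python
from h import *
a,P=pts("top");b,Q=pts("scene")
cv2.imwrite("pics/crop.png",cv2.resize(a[130:280,170:410],None,fx=3,fy=3,interpolation=cv2.INTER_CUBIC))
def rep(n,m,P,minA=15):
    k,l,st,_=cv2.connectedComponentsWithStats(m.astype(np.uint8))
    for i in range(1,k):
        if st[i,4]<minA: continue
        X=P[l==i]; 
        (c,s,an)=cv2.minAreaRect((X[:,:2]*1000).astype(np.float32))
        print(n,st[i,:5],"c",np.round(c),"s",np.round(s),"an",round(an,1),"z",np.percentile(X[:,2],[5,50,95]).round(3))
def reg(P,x0,x1,y0,y1): return (P[...,0]>x0)&(P[...,0]<x1)&(P[...,1]>y0)&(P[...,1]<y1)
for n,im,X in(("top",a,P),("scene",b,Q)):
    h=cv2.cvtColor(im,cv2.COLOR_BGR2HSV).astype(int);H,S,V=h[...,0],h[...,1],h[...,2]
    z=X[...,2]
    rep(n+" grey",(z>.04)&(z<.06)&reg(X,.15,.5,-.1,.35)&(S<60),X)
    rep(n+" mat",(z<.012)&(V<60)&reg(X,.15,.55,-.1,.4),X,400)
    rep(n+" rail",(z>.038)&(z<.055)&reg(X,.42,.75,-.4,.15)&(H<35),X)
    rep(n+" bin",(z>.048)&(z<.07)&reg(X,.3,.75,.15,.55)&(H>100)&(H<130)&(S>80),X)
    rep(n+" turq",(z>.03)&reg(X,.2,.75,-.4,.45)&(H>80)&(H<98)&(S>90),X)
    rep(n+" yel",(z>.008)&reg(X,.2,.8,-.6,.45)&(H>18)&(H<32)&(S>150),X)
    if n=="scene": rep(n+" brush",(z>.004)&(z<.03)&reg(X,.2,.75,.25,.7),X)
```

```text
top grey [239 225  17  33 487] c [442.  11.] s [105.  52.] an 4.2 z [0.044 0.049 0.054]
top grey [272 226  10  33 265] c [439. -86.] s [105.  29.] an 2.5 z [0.043 0.049 0.055]
top grey [204 231  18  33 492] c [423. 126.] s [106.  53.] an 3.4 z [0.044 0.049 0.054]
top mat [ 199  219   81   48 1959] c [435.  35.] s [141. 277.] an 4.1 z [-0.002  0.003  0.008]
top rail [233 149  19   5  45] c [742.  27.] s [14. 60.] an 1.0 z [0.04  0.048 0.054]
top rail [ 269  173   90   17 1165] c [ 643. -212.] s [ 44. 300.] an 2.4 z [0.04  0.045 0.05 ]
top rail [239 225  17  24 350] c [457.  12.] s [76. 52.] an 4.2 z [0.044 0.049 0.053]
top rail [272 226  17  23 325] c [456. -96.] s [71. 52.] an 4.2 z [0.044 0.05  0.054]
top rail [205 231  16  18 246] c [448. 125.] s [56. 49.] an 0.0 z [0.043 0.049 0.054]
top bin [175 160  25  29  52] c [680. 197.] s [111.  54.] an 32.9 z [0.05  0.054 0.059]
top turq [212 170  30  29 446] c [632.  80.] s [99. 51.] an 49.6 z [0.041 0.046 0.051]
top turq [318 212  32  20 454] c [ 507. -277.] s [100.  51.] an 77.9 z [0.042 0.046 0.051]
top yel [234 144  18  10 153] c [750
[... 1060 characters left out ...]
  28] c [699. 204.] s [87. 30.] an 52.4 z [0.049 0.055 0.06 ]
scene turq [241 176  20  19 235] c [632.  81.] s [109.  51.] an 49.5 z [0.041 0.049 0.056]
scene turq [309 230  31  24 384] c [ 507. -280.] s [101.  54.] an 78.2 z [0.033 0.049 0.054]
scene yel [270 166  15  17  93] c [749.  23.] s [60. 31.] an 88.5 z [0.017 0.057 0.066]
scene yel [343 280  12  11  67] c [ 388. -412.] s [38. 21.] an 79.2 z [0.017 0.025 0.031]
scene yel [359 290  11  10  71] c [ 377. -474.] s [30. 22.] an 73.2 z [0.014 0.026 0.032]
scene brush [  71  139  154   93 4126] c [511. 474.] s [450. 477.] an 89.7 z [0.004 0.007 0.02 ]
scene brush [159 230   7   8  19] c [290. 259.] s [34. 20.] an 11.8 z [0.004 0.006 0.008]
```

View pics/crop.png

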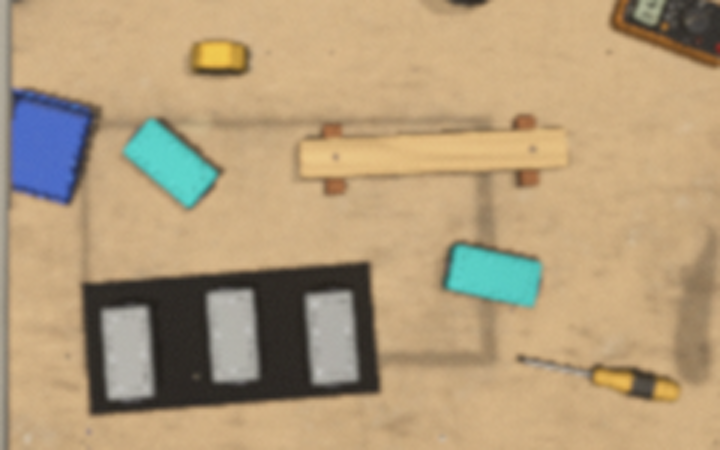

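Call:
{"name": "play_rows", "arguments": {
  "commands": ".55 -.945 0 0 0 .119;.55 -.945 0 0 0 .119;.55 -.945 0 0 0 .119;.55 -.945 0 0 0 .119;.55 -.945 0 0 0 .119;.55 -.945 0 0 0 .119;.55 -.945 0 0 0 .119;.55 -.945 0 0 0 .119;.55 -.945 0 0 0 .119;.55 -.945 0 0 0 .119;.55 -.945 0 0 0 .119;.55 -.945 0 0 0 .119;.55 -.945 0 0 0 .119;.55 -.945 0 0 0 .119;.55 -.945 0 0 0 .119;.55 -.945 0 0 0 .119;.55 -.945 0 0 0 .119;0 0 0 0 0 0",
  "grip": 87
}}

```text
time_s: 2.0
tcp_pos: [0.4243, 0.124, 0.1961]
ee_rot: [[0.998, 0.068, -0.0], [0.068, -0.998, -0.001], [-0.0, 0.001, -1.0]]
wrist_force: [0.8, -1.0, -0.4]
gripper_width: 1.002
gripper_force: 0.0
```

Run:
```python
from h import *
s=r.sense();print(s["time_s"],s["tcp_pos"],np.round(s["ee_rot"],3).tolist(),np.round(s["joints"],1),s["wrist_force"],s["moment"])
b,Q=pts("scene")
h=cv2.cvtColor(b,cv2.COLOR_BGR2HSV).astype(int);H,S,V=h[...,0],h[...,1],h[...,2]
m=(H>100)&(H<130)&(S>80)
m[:145]=0;m[195:]=0;m[:,:195]=0;m[:,250:]=0
X=Q[m];print("bin n",len(X))
X=X[X[:,2]>-.005]
c=cv2.minAreaRect((X[:,:2]*1000).astype(np.float32));print(c)
w=Q[186:222,138:178].reshape(-1,3);i=b[186:222,138:178].reshape(-1,3)
w2=w[(w[:,2]>.005)&(w[:,2]<.03)];print("brush",len(w2),np.percentile(w2,[2,98],axis=0).round(3).tolist())
g=(Q[...,2]>.04)&(Q[...,2]<.06)&(Q[...,0]>.35)&(Q[...,0]<.52)&(Q[...,1]>-.15)&(Q[...,1]<-.05)&(S<60)
print("C",cv2.minAreaRect((Q[g][:,:2]*1000).astype(np.float32)))
```

```text
2.0 [0.42425345 0.12401313 0.19614606] [[0.998, 0.068, -0.0], [0.068, -0.998, -0.001], [-0.0, 0.001, -1.0]] [ 37.5   3.9 -23.7   0.  -62.4  56.4] [ 0.76092044 -1.01295122 -0.44522795] [0.05410895 0.05092501 0.0329744 ]
bin n 140
((578.1975708007812, 135.1488800048828), (365.919189453125, 120.46675109863281), 48.8796501159668)
brush 647 [[0.321, 0.264, 0.005], [0.502, 0.461, 0.018]]
C ((441.66180419921875, -98.72158813476562), (104.72144317626953, 53.31312942504883), 3.305925130844116)
```

Run:
```python
from h import *
b=cv2.imread("pics/scene.png");cv2.imwrite("pics/bin.png",cv2.resize(b[145:200,130:250],None,fx=6,fy=6,interpolation=cv2.INTER_CUBIC))
```

```text
(no output)
```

View pics/bin.png

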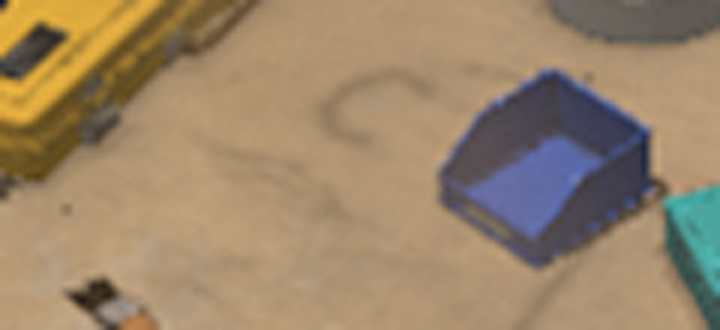

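Call:
{"name": "play_rows", "arguments": {
  "commands": "0 .07 -.9 0 0 0;0 0 -.9 0 0 0;0 0 -.9 0 0 0;0 0 -.9 0 0 0;0 0 -.9 0 0 0;0 0 -.9 0 0 0;0 0 -.77 0 0 0;0 0 0 0 0 0;0 0 0 0 0 0"
}}

```text
time_s: 2.95
tcp_pos: [0.4235, 0.1292, 0.0115]
ee_rot: [[0.997, 0.074, -0.0], [0.074, -0.997, -0.0], [-0.0, 0.0, -1.0]]
wrist_force: [0.8, 0.1, 0.7]
gripper_width: 1.0
gripper_force: 0.0
```

The crop shows the bin with rear rim corners at crop (553,72) and (648,132), and bottom front corners at (445,205) and (540,266).

Run:
```python
from h import *
c=cams.camera_info("scene");K=np.array(c["mtx"]);R=np.array(c["R"]);t=np.array(c["t"]);C=-R.T@t
def ray(u,v,z):
    d=R.T@np.linalg.inv(K)@[u,v,1]; return (C+d*(z-C[2])/d[2]).round(3)
for u,v,z in [(553,72,.056),(648,132,.056),(540,266,0),(445,205,0),(652,190,0)]: print(ray(130+u/6-.4,145+v/6-.4,z))
```

```text
[0.716 0.26  0.056]
[0.693 0.172 0.056]
[0.597 0.2   0.   ]
[0.618 0.288 0.   ]
[0.698 0.174 0.   ]
```

Call:
{"name": "play_rows", "arguments": {
  "commands": "0 0 0 0 0 0;0 0 0 0 0 0;0 0 0 0 0 0;0 0 0 0 0 0;0 0 0 0 0 0",
  "grip": 30
}}

```text
time_s: 3.45
tcp_pos: [0.4235, 0.1284, 0.0116]
ee_rot: [[0.997, 0.073, 0.0], [0.073, -0.997, -0.0], [0.0, 0.0, -1.0]]
wrist_force: [0.3, -3.6, 1.6]
gripper_width: 0.629
gripper_force: 1.1
```

Call:
{"name": "play_rows", "arguments": {
  "commands": "0 0 0 0 0 0;0 0 0 0 0 0;0 0 0 0 0 0;0 0 .5 0 0 0;0 0 1 0 0 0;0 0 1 0 0 0;0 0 1 0 0 0;0 0 1 0 0 0;0 0 .5 0 0 0;0 0 0 0 0 0;0 0 0 0 0 0;0 0 0 0 0 0"
}}

```text
time_s: 4.65
tcp_pos: [0.4222, 0.128, 0.1594]
ee_rot: [[0.997, 0.072, -0.003], [0.072, -0.997, -0.002], [-0.004, 0.001, -1.0]]
wrist_force: [-0.0, 0.4, -3.2]
gripper_width: 0.596
gripper_force: 30.0
```

```bash
cat > st.py <<'E'
from h import *
s=r.sense();m=[];f=[]
print(s["time_s"],s["tcp_pos"].round(4),s["wrist_force"].round(2),s["moment"].round(4),round(s["gripper_width"]*87,1),s["gripper_force"])
E
python3 st.py; python3 st.py
```

```text
4.65 [0.4222 0.128  0.1594] [-0.03  0.44 -3.16] [-0.0363  0.0114 -0.0464] 51.8 29.99973401427269
4.65 [0.4222 0.128  0.1594] [-0.03  0.44 -3.16] [-0.0363  0.0114 -0.0464] 51.8 29.99973401427269
```

```bash
cat > av.py <<'E'
from h import *
M=[];F=[]
for i in range(6):
    s=r.sense();M.append(s["moment"]);F.append(s["wrist_force"]);cams.capture("top")
print(s["time_s"],s["tcp_pos"].round(4),"F",np.mean(F,0).round(2),"M",np.mean(M,0).round(4),"sd",np.std(M,0).round(4))
E
echo
```

```text
(no output)
```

Call:
{"name": "play_rows", "arguments": {
  "commands": "1 .07 0 0 0 0;1 .07 0 0 0 0;.7 .05 0 0 0 0;0 0 0 0 0 0;-1 -.07 0 0 0 0;-1 -.07 0 0 0 0;-.7 -.05 0 0 0 0;0 0 0 0 0 0;1 .07 0 0 0 0;1 .07 0 0 0 0;.7 .05 0 0 0 0;0 0 0 0 0 0;0 0 0 0 0 0;0 0 0 0 0 0"
}}

```text
time_s: 6.05
tcp_pos: [0.5034, 0.1339, 0.1605]
ee_rot: [[0.997, 0.073, -0.002], [0.073, -0.997, -0.001], [-0.002, 0.001, -1.0]]
wrist_force: [-0.8, 0.4, -3.0]
gripper_width: 0.596
gripper_force: 30.0
```

```bash
python3 av.py
```

```text
6.3 [0.5041 0.1343 0.1615] F [-0.22  0.19 -2.82] M [-0.0367  0.0064 -0.0094] sd [0.0232 0.019  0.0238]
```

Call:
{"name": "play_rows", "arguments": {
  "commands": "-1 -.07 0 0 0 0;-1 -.07 0 0 0 0;-.7 -.05 0 0 0 0;0 0 0 0 0 0;0 0 0 0 0 0;0 0 0 0 0 0"
}}

```text
time_s: 6.95
tcp_pos: [0.4243, 0.129, 0.1617]
ee_rot: [[0.997, 0.073, 0.001], [0.073, -0.997, 0.001], [0.001, -0.001, -1.0]]
wrist_force: [0.0, -0.6, -2.2]
gripper_width: 0.597
gripper_force: 30.0
```

```bash
python3 av.py
```

```text
7.2 [0.4238 0.1286 0.161 ] F [ 0.45 -0.13 -3.28] M [-0.0348 -0.0026  0.0025] sd [0.0171 0.0358 0.0318]
```

Call:
{"name": "play_rows", "arguments": {
  "commands": "1 .07 0 0 0 0;1 .07 0 0 0 0;.7 .05 0 0 0 0;0 0 0 0 0 0;0 0 0 0 0 0;0 0 0 0 0 0"
}}

```text
time_s: 7.85
tcp_pos: [0.5036, 0.134, 0.1609]
ee_rot: [[0.997, 0.073, -0.001], [0.073, -0.997, -0.001], [-0.001, 0.0, -1.0]]
wrist_force: [-0.4, -0.1, -2.1]
gripper_width: 0.594
gripper_force: 30.0
```

```bash
python3 av.py
```

```text
8.1 [0.5041 0.1343 0.1616] F [-0.23  0.17 -2.55] M [-0.0287  0.0041  0.0071] sd [0.0312 0.0464 0.025 ]
```

Call:
{"name": "play_rows", "arguments": {
  "commands": "-1 -.07 0 0 0 0;-1 -.07 0 0 0 0;-.7 -.05 0 0 0 0;0 0 0 0 0 0;0 0 0 0 0 0;0 0 0 0 0 0"
}}

```text
time_s: 8.75
tcp_pos: [0.4243, 0.129, 0.1617]
ee_rot: [[0.997, 0.073, 0.001], [0.073, -0.997, 0.001], [0.001, -0.001, -1.0]]
wrist_force: [-0.8, -1.2, -2.9]
gripper_width: 0.589
gripper_force: 30.0
```

```bash
python3 av.py
```

```text
9.0 [0.4238 0.1286 0.161 ] F [-0.18  0.23 -3.12] M [-0.0236 -0.031  -0.0101] sd [0.0276 0.0141 0.0379]
```

Call:
{"name": "play_rows", "arguments": {
  "commands": "0 0 0 -.05 .8 0;0 0 0 -.05 .8 0;0 0 0 0 0 0;0 0 0 0 0 0;0 0 0 0 0 0;0 0 0 0 0 0;0 0 0 .05 -.8 0;0 0 0 .05 -.8 0;0 0 0 0 0 0;0 0 0 0 0 0"
}}

```text
time_s: 10.05
tcp_pos: [0.4223, 0.1284, 0.1621]
ee_rot: [[0.997, 0.074, 0.001], [0.074, -0.997, 0.001], [0.001, -0.001, -1.0]]
wrist_force: [-0.1, 0.7, -2.5]
gripper_width: 0.594
gripper_force: 30.0
```

```bash
python3 av.py
```

```text
10.3 [0.4242 0.1289 0.1614] F [ 0.1  -0.2  -2.68] M [ 0.0118 -0.042   0.0089] sd [0.019  0.0452 0.0192]
```

Call:
{"name": "play_rows", "arguments": {
  "commands": "0 0 0 .05 -.8 0;0 0 0 .05 -.8 0;0 0 0 0 0 0;0 0 0 0 0 0;0 0 0 0 0 0;0 0 0 0 0 0;0 0 0 -.05 .8 0;0 0 0 -.05 .8 0;0 0 0 0 0 0;0 0 0 0 0 0"
}}

```text
time_s: 11.35
tcp_pos: [0.4251, 0.129, 0.161]
ee_rot: [[0.998, 0.071, 0.0], [0.071, -0.998, 0.0], [0.0, -0.0, -1.0]]
wrist_force: [-0.2, -0.5, -3.5]
gripper_width: 0.593
gripper_force: 30.0
```

```bash
python3 av.py
```

```text
11.6 [0.4228 0.1283 0.1613] F [-0.3  -0.34 -3.21] M [-0.0268  0.0256  0.007 ] sd [0.0166 0.0241 0.029 ]
```

```bash
sed -i 's/range(6)/range(12)/' av.py; echo 'print(np.array(M)[:,1].round(3))'>>av.py; python3 av.py
```

```text
12.2 [0.4234 0.1286 0.1612] F [ 0.05  0.32 -3.11] M [-0.0214  0.0037  0.0067] sd [0.0294 0.0158 0.0313]
[ 0.016  0.006 -0.007 -0.001 -0.004  0.009 -0.033 -0.004 -0.     0.017
  0.034  0.011]
```

Call:
{"name": "play_rows", "arguments": {
  "commands": "1 .07 0 0 0 0;1 .07 0 0 0 0;1 .07 0 0 0 0;0 0 0 0 0 0;0 0 0 0 0 0;0 0 0 0 0 0;0 0 0 0 0 0;0 0 0 0 0 0"
}}

```text
time_s: 13.05
tcp_pos: [0.5129, 0.1349, 0.1616]
ee_rot: [[0.997, 0.073, 0.0], [0.073, -0.997, 0.0], [0.0, -0.0, -1.0]]
wrist_force: [0.5, 0.0, -3.9]
gripper_width: 0.594
gripper_force: 30.0
```

```bash
python3 av.py
```

```text
13.6 [0.5134 0.1349 0.1612] F [ 0.11  0.2  -3.06] M [-0.0244  0.0006  0.0046] sd [0.027  0.0346 0.0243]
[-0.007 -0.01   0.009 -0.076  0.007  0.028  0.039 -0.004 -0.052  0.007
  0.009  0.055]
```

Call:
{"name": "play_rows", "arguments": {
  "commands": ".298 -.938 0 0 0 -.1;.298 -.938 0 0 0 -.1;.298 -.938 0 0 0 0;.298 -.938 0 0 0 0;.298 -.938 0 0 0 0;.298 -.938 0 0 0 0;.298 -.938 0 0 0 0;.298 -.938 0 0 0 0;.298 -.938 0 0 0 0;.298 -.938 0 0 0 0;.298 -.938 0 0 0 0;.298 -.938 0 0 0 0;.298 -.938 0 0 0 0;.298 -.938 0 0 0 0;.298 -.938 0 0 0 0;0 0 -.8 0 0 0;0 0 -.8 0 0 0;0 0 -.8 0 0 0;0 0 0 0 0 0;0 0 0 0 0 0"
}}

```text
time_s: 15.65
tcp_pos: [0.6476, -0.2875, 0.0891]
ee_rot: [[0.999, 0.043, -0.001], [0.043, -0.999, -0.001], [-0.001, 0.0, -1.0]]
wrist_force: [-0.4, 0.4, -2.2]
gripper_width: 0.595
gripper_force: 30.0
```

Run:
```python
from h import *
s=r.sense();print(s["joints"].round(1))
b,Q=pts("scene");t,P=pts("top")
cv2.imwrite("pics/p1.png",np.hstack([cv2.resize(b[140:280,200:400],None,fx=2,fy=2),cv2.resize(t[130:270,200:400],None,fx=2,fy=2)]))
```

```text
[-10.9  34.6   5.8   0.  -61.2 103.3]
```

View pics/p1.png

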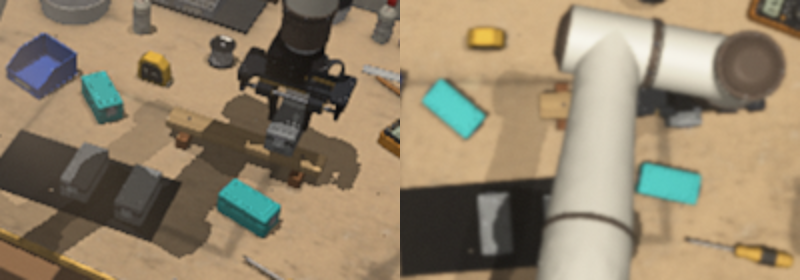

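The scene half shows the case hanging across the rail near its right end, with the other cases and objects undisturbed. I'll lower it now.

Call:
{"name": "play_rows", "arguments": {
  "commands": "0 0 -.6 0 0 0;0 0 -.4 0 0 0;0 0 -.15 0 0 0;0 0 -.05 0 0 0;0 0 0 0 0 0;0 0 0 0 0 0"
}}

```text
time_s: 16.35
tcp_pos: [0.648, -0.2874, 0.0539]
ee_rot: [[0.999, 0.043, 0.001], [0.043, -0.999, -0.0], [0.001, 0.0, -1.0]]
wrist_force: [-0.4, -0.6, -3.7]
gripper_width: 0.595
gripper_force: 30.0
```

Call:
{"name": "play_rows", "arguments": {
  "commands": "0 0 -.05 0 0 0;0 0 0 0 0 0;0 0 0 0 0 0"
}}

```text
time_s: 16.65
tcp_pos: [0.6482, -0.2874, 0.0536]
ee_rot: [[0.999, 0.043, 0.002], [0.043, -0.999, -0.001], [0.002, 0.001, -1.0]]
wrist_force: [-2.7, 1.9, 5.6]
gripper_width: 0.597
gripper_force: 30.0
```

Call:
{"name": "play_rows", "arguments": {
  "commands": "0 0 -.03 0 0 0;0 0 0 0 0 0;0 0 0 0 0 0"
}}

```text
time_s: 16.95
tcp_pos: [0.6482, -0.2874, 0.0536]
ee_rot: [[0.999, 0.043, 0.002], [0.043, -0.999, -0.001], [0.002, 0.001, -1.0]]
wrist_force: [-2.8, 2.1, 8.6]
gripper_width: 0.59
gripper_force: 30.0
```

Call:
{"name": "play_rows", "arguments": {
  "commands": "0 0 .03 0 0 0;0 0 0 0 0 0;0 0 0 0 0 0;0 0 0 0 0 0;0 0 0 0 0 0;0 0 .6 0 0 0;0 0 1 0 0 0;0 0 1 0 0 0;0 0 1 0 0 0;0 0 .3 0 0 0;0 0 0 0 0 0",
  "grip": 87
}}

```text
time_s: 18.05
tcp_pos: [0.6484, -0.2874, 0.1705]
ee_rot: [[0.999, 0.043, 0.004], [0.043, -0.999, -0.001], [0.004, 0.001, -1.0]]
wrist_force: [0.6, -0.2, 0.5]
gripper_width: 1.0
gripper_force: 0.0
```

Call:
{"name": "play_rows", "arguments": {
  "commands": "-.98 .898 0 0 0 .1;-.98 .898 0 0 0 .1;-.98 .898 0 0 0 0;-.98 .898 0 0 0 0;-.98 .898 0 0 0 0;-.98 .898 0 0 0 0;-.98 .898 0 0 0 0;0 0 0 0 0 0;0 0 -.9 0 0 0;0 0 -.9 0 0 0;0 0 -.9 0 0 0;0 0 -.9 0 0 0;0 0 -.9 0 0 0;0 0 -.75 0 0 0;0 0 0 0 0 0;0 0 0 0 0 0"
}}

```text
time_s: 19.65
tcp_pos: [0.4413, -0.0989, 0.0106]
ee_rot: [[0.997, 0.073, -0.002], [0.073, -0.997, -0.001], [-0.002, 0.0, -1.0]]
wrist_force: [-0.4, -0.8, -0.7]
gripper_width: 0.999
gripper_force: 0.0
```

Call:
{"name": "play_rows", "arguments": {
  "commands": "0 0 0 0 0 0;0 0 0 0 0 0;0 0 0 0 0 0;0 0 0 0 0 0;0 0 0 0 0 0;0 0 0 0 0 0;0 0 0 0 0 0",
  "grip": 30
}}

```text
time_s: 20.35
tcp_pos: [0.4419, -0.0986, 0.0115]
ee_rot: [[0.997, 0.073, 0.0], [0.073, -0.997, -0.0], [0.0, 0.0, -1.0]]
wrist_force: [-1.5, 0.3, 2.6]
gripper_width: 0.599
gripper_force: 30.0
```

Lift, shake and measure at both ends.

Call:
{"name": "play_rows", "arguments": {
  "commands": "0 0 .5 0 0 0;0 0 1 0 0 0;0 0 1 0 0 0;0 0 1 0 0 0;0 0 1 0 0 0;0 0 .5 0 0 0;0 0 0 0 0 0;1 .07 0 0 0 0;1 .07 0 0 0 0;1 .07 0 0 0 0;0 0 0 0 0 0;0 0 0 0 0 0;0 0 0 0 0 0;0 0 0 0 0 0;0 0 0 0 0 0"
}}

```text
time_s: 21.85
tcp_pos: [0.531, -0.0924, 0.1613]
ee_rot: [[0.997, 0.072, -0.0], [0.072, -0.997, 0.0], [-0.0, -0.0, -1.0]]
wrist_force: [0.4, -0.3, -2.5]
gripper_width: 0.596
gripper_force: 30.0
```

```bash
sed -i 's/range(12)/range(9)/' av.py;python3 av.py
```

```text
22.25 [ 0.5317 -0.0923  0.1614] F [ 0.16  0.02 -2.74] M [-0.0335 -0.0079  0.0079] sd [0.0286 0.027  0.0237]
[-0.015 -0.021  0.033  0.01  -0.008 -0.062  0.025 -0.025 -0.009]
```

Call:
{"name": "play_rows", "arguments": {
  "commands": "-1 -.07 0 0 0 0;-1 -.07 0 0 0 0;-1 -.07 0 0 0 0;0 0 0 0 0 0;0 0 0 0 0 0;0 0 0 0 0 0;0 0 0 0 0 0;0 0 0 0 0 0"
}}

```text
time_s: 23.1
tcp_pos: [0.4424, -0.0986, 0.1611]
ee_rot: [[0.997, 0.073, -0.0], [0.073, -0.997, -0.0], [-0.0, 0.0, -1.0]]
wrist_force: [-0.8, 0.2, -2.8]
gripper_width: 0.594
gripper_force: 30.0
```

```bash
python3 av.py
```

```text
23.5 [ 0.4418 -0.0987  0.1612] F [ 0.04  0.26 -2.62] M [-0.0241 -0.0172 -0.0163] sd [0.0252 0.033  0.0256]
[ 0.07  -0.055 -0.011 -0.019 -0.03  -0.031 -0.025 -0.035 -0.018]
```

Call:
{"name": "play_rows", "arguments": {
  "commands": "1 .07 0 0 0 0;1 .07 0 0 0 0;1 .07 0 0 0 0;0 0 0 0 0 0;0 0 0 0 0 0;0 0 0 0 0 0;0 0 0 0 0 0;0 0 0 0 0 0"
}}

```text
time_s: 24.35
tcp_pos: [0.5312, -0.0924, 0.1616]
ee_rot: [[0.997, 0.073, 0.0], [0.073, -0.997, 0.0], [0.0, -0.0, -1.0]]
wrist_force: [-0.1, 0.9, -3.5]
gripper_width: 0.592
gripper_force: 30.0
```

```bash
python3 av.py
```

```text
24.75 [ 0.5317 -0.0924  0.1613] F [-0.03 -0.02 -2.68] M [-0.0303 -0.001   0.0089] sd [0.0365 0.032  0.0275]
[ 0.014  0.017  0.018 -0.02  -0.075 -0.007 -0.013  0.012  0.045]
```

Call:
{"name": "play_rows", "arguments": {
  "commands": ".912 -.463 0 0 0 -.1;.912 -.463 0 0 0 -.1;.912 -.463 0 0 0 0;.912 -.463 0 0 0 0;0 0 -.8 0 0 0;0 0 -.9 0 0 0;0 0 -.9 0 0 0;0 0 -.6 0 0 0;0 0 -.3 0 0 0;0 0 -.05 0 0 0;0 0 -.05 0 0 0;0 0 0 0 0 0;0 0 0 0 0 0"
}}

```text
time_s: 26.1
tcp_pos: [0.6417, -0.148, 0.054]
ee_rot: [[0.999, 0.043, 0.001], [0.043, -0.999, -0.0], [0.001, 0.0, -1.0]]
wrist_force: [-0.1, -0.9, -2.9]
gripper_width: 0.591
gripper_force: 30.0
```

Call:
{"name": "play_rows", "arguments": {
  "commands": "0 0 -.05 0 0 0;0 0 -.02 0 0 0;0 0 0 0 0 0;0 0 0 0 0 0"
}}

```text
time_s: 26.5
tcp_pos: [0.642, -0.148, 0.0535]
ee_rot: [[0.999, 0.043, 0.003], [0.043, -0.999, -0.001], [0.003, 0.001, -1.0]]
wrist_force: [-1.6, 1.3, 5.6]
gripper_width: 0.596
gripper_force: 30.0
```

Call:
{"name": "play_rows", "arguments": {
  "commands": "0 0 0 0 0 0;0 0 0 0 0 0;0 0 0 0 0 0;0 0 0 0 0 0;0 0 .6 0 0 0;0 0 1 0 0 0;0 0 1 0 0 0;0 0 1 0 0 0;0 0 .3 0 0 0;0 0 0 0 0 0",
  "grip": 87
}}

```text
time_s: 27.5
tcp_pos: [0.642, -0.1479, 0.1697]
ee_rot: [[0.999, 0.043, 0.003], [0.043, -0.999, 0.0], [0.003, 0.0, -1.0]]
wrist_force: [-0.5, -0.5, -0.3]
gripper_width: 1.002
gripper_force: 0.0
```

```bash
python3 st.py
```

```text
27.5 [ 0.642  -0.1479  0.1697] [-0.53 -0.55 -0.35] [-0.0225  0.0316  0.0087] 87.1 0.0
```

Call:
{"name": "play_rows", "arguments": {
  "commands": "-.952 .757 0 0 0 .1;-.952 .757 0 0 0 .1;-.952 .757 0 0 0 0;-.952 .757 0 0 0 0;-.952 .757 0 0 0 0;-.952 .757 0 0 0 0;-.952 .757 0 0 0 0;0 0 0 0 0 0;0 0 -.9 0 0 0;0 0 -.9 0 0 0;0 0 -.9 0 0 0;0 0 -.9 0 0 0;0 0 -.9 0 0 0;0 0 -.75 0 0 0;0 0 0 0 0 0;0 0 0 0 0 0"
}}

```text
time_s: 29.1
tcp_pos: [0.4409, 0.0106, 0.01]
ee_rot: [[0.997, 0.073, -0.002], [0.073, -0.997, -0.001], [-0.002, 0.001, -1.0]]
wrist_force: [0.5, 0.0, 0.5]
gripper_width: 1.003
gripper_force: 0.0
```

Call:
{"name": "play_rows", "arguments": {
  "commands": "0 0 0 0 0 0;0 0 0 0 0 0;0 0 0 0 0 0;0 0 0 0 0 0;0 0 0 0 0 0;0 0 0 0 0 0;0 0 0 0 0 0",
  "grip": 30
}}

```text
time_s: 29.8
tcp_pos: [0.4414, 0.011, 0.011]
ee_rot: [[0.997, 0.073, 0.0], [0.073, -0.997, -0.0], [0.0, 0.0, -1.0]]
wrist_force: [-0.3, -0.6, 3.9]
gripper_width: 0.595
gripper_force: 30.0
```

Call:
{"name": "play_rows", "arguments": {
  "commands": "0 0 .5 0 0 0;0 0 1 0 0 0;0 0 1 0 0 0;0 0 1 0 0 0;0 0 1 0 0 0;0 0 .5 0 0 0;0 0 0 0 0 0;1 .07 0 0 0 0;1 .07 0 0 0 0;1 .07 0 0 0 0;0 0 0 0 0 0;0 0 0 0 0 0;0 0 0 0 0 0;0 0 0 0 0 0;0 0 0 0 0 0"
}}

```text
time_s: 31.3
tcp_pos: [0.5305, 0.0173, 0.1607]
ee_rot: [[0.997, 0.073, -0.0], [0.073, -0.997, 0.0], [-0.0, -0.0, -1.0]]
wrist_force: [0.4, 0.5, -3.3]
gripper_width: 0.594
gripper_force: 30.0
```

```bash
python3 av.py
```

```text
31.7 [0.5312 0.0174 0.1607] F [-0.08 -0.08 -3.16] M [-0.0201  0.0129 -0.0034] sd [0.0204 0.0336 0.0316]
[-0.002 -0.019 -0.016 -0.028 -0.015  0.046  0.059  0.036  0.055]
```

Call:
{"name": "play_rows", "arguments": {
  "commands": "-1 -.07 0 0 0 0;-1 -.07 0 0 0 0;-1 -.07 0 0 0 0;0 0 0 0 0 0;0 0 0 0 0 0;0 0 0 0 0 0;0 0 0 0 0 0;0 0 0 0 0 0"
}}

```text
time_s: 32.55
tcp_pos: [0.4419, 0.0112, 0.1605]
ee_rot: [[0.997, 0.072, -0.0], [0.072, -0.997, -0.0], [-0.0, 0.0, -1.0]]
wrist_force: [0.2, 1.0, -2.7]
gripper_width: 0.592
gripper_force: 30.0
```

```bash
python3 av.py
```

```text
32.95 [0.4413 0.0111 0.1606] F [-0.09  0.12 -2.84] M [-0.0379 -0.029   0.0081] sd [0.0242 0.0296 0.0255]
[ 0.002 -0.01  -0.005 -0.044 -0.045 -0.014 -0.043 -0.006 -0.097]
```

Call:
{"name": "play_rows", "arguments": {
  "commands": "1 .07 0 0 0 0;1 .07 0 0 0 0;1 .07 0 0 0 0;0 0 0 0 0 0;0 0 0 0 0 0;0 0 0 0 0 0;0 0 0 0 0 0;0 0 0 0 0 0"
}}

```text
time_s: 33.8
tcp_pos: [0.5307, 0.0173, 0.161]
ee_rot: [[0.997, 0.073, 0.0], [0.073, -0.997, 0.0], [0.0, -0.0, -1.0]]
wrist_force: [0.1, -0.7, -3.0]
gripper_width: 0.596
gripper_force: 30.0
```

```bash
python3 av.py
```

```text
34.2 [0.5312 0.0174 0.1607] F [ 0.14  0.07 -2.73] M [-0.0145  0.0349 -0.0109] sd [0.0174 0.011  0.0299]
[0.03  0.036 0.05  0.031 0.042 0.047 0.012 0.027 0.04 ]
```

Call:
{"name": "play_rows", "arguments": {
  "commands": "-1 -.07 0 0 0 0;-1 -.07 0 0 0 0;-1 -.07 0 0 0 0;0 0 0 0 0 0;1 .07 0 0 0 0;1 .07 0 0 0 0;1 .07 0 0 0 0;0 0 0 0 0 0;-1 -.07 0 0 0 0;-1 -.07 0 0 0 0;-1 -.07 0 0 0 0;0 0 0 0 0 0;0 0 0 0 0 0;0 0 0 0 0 0;0 0 0 0 0 0;0 0 0 0 0 0"
}}

```text
time_s: 35.85
tcp_pos: [0.4419, 0.0112, 0.1605]
ee_rot: [[0.997, 0.072, -0.0], [0.072, -0.997, -0.0], [-0.0, 0.0, -1.0]]
wrist_force: [-0.2, -0.3, -3.3]
gripper_width: 0.595
gripper_force: 30.0
```

```bash
python3 av.py
```

```text
36.25 [0.4413 0.0111 0.1606] F [ 0.12  0.05 -3.12] M [-0.0216 -0.0292  0.0037] sd [0.0215 0.032  0.0216]
[-0.007 -0.038 -0.035 -0.048 -0.031 -0.083 -0.051 -0.009  0.038]
```

Call:
{"name": "play_rows", "arguments": {
  "commands": "1 .07 0 0 0 0;1 .07 0 0 0 0;1 .07 0 0 0 0;0 0 0 0 0 0;0 0 0 0 0 0;0 0 0 0 0 0;0 0 0 0 0 0;0 0 0 0 0 0"
}}

```text
time_s: 37.1
tcp_pos: [0.5307, 0.0173, 0.161]
ee_rot: [[0.997, 0.073, 0.0], [0.073, -0.997, 0.0], [0.0, -0.0, -1.0]]
wrist_force: [0.3, 0.4, -2.5]
gripper_width: 0.591
gripper_force: 30.0
```

```bash
python3 av.py
```

```text
37.5 [0.5312 0.0174 0.1607] F [-0.05  0.03 -2.76] M [-0.026   0.0378  0.    ] sd [0.0253 0.0341 0.0253]
[ 0.006  0.072  0.076  0.035  0.079  0.028  0.049  0.027 -0.032]
```

Call:
{"name": "play_rows", "arguments": {
  "commands": ".463 .787 .074 0 0 0;.463 .787 .074 0 0 0;.463 .787 .074 0 0 0;.463 .787 .074 0 0 0;.463 .787 .074 0 0 0;.463 .787 .074 0 0 0;.463 .787 .074 0 0 0;.4 .65 .074 0 0 0;.3 .5 .074 0 0 0;.15 .27 0 0 0 0;.08 .15 0 0 0 0;0 0 0 0 0 0;0 0 0 0 0 0;0 0 0 0 0 0;0 0 0 0 0 0;0 0 0 0 0 0;0 0 0 0 0 0;0 0 0 0 0 0"
}}

```text
time_s: 39.35
tcp_pos: [0.6564, 0.2296, 0.1807]
ee_rot: [[0.997, 0.072, 0.0], [0.072, -0.997, 0.0], [0.0, -0.0, -1.0]]
wrist_force: [-0.8, -0.1, -4.0]
gripper_width: 0.589
gripper_force: 30.0
```

Run:
```python
from h import *
b,Q=pts("scene");t,P=pts("top")
cv2.imwrite("pics/end.png",np.hstack([cv2.resize(b[110:290,170:370],None,fx=2,fy=2),cv2.resize(t[110:290,170:370],None,fx=2,fy=2)]))
for n,im,X in(("s",b,Q),("t",t,P)):
    S=cv2.cvtColor(im,cv2.COLOR_BGR2HSV)[...,1]
    z=X[...,2]
    m=(z>.08)&(z<.1)&(X[...,0]>.55)&(X[...,0]<.74)&(X[...,1]<-.05)&(X[...,1]>-.4)
    k,l,st,_=cv2.connectedComponentsWithStats(m.astype(np.uint8))
    for i in range(1,k):
        if st[i,4]>20:
            Y=X[l==i];print(n,st[i],cv2.minAreaRect((Y[:,:2]*1000).astype(np.float32)),np.median(Y[:,2]))
    g=(z>.19)&(z<.235)&(abs(X[...,0]-.656)<.08)&(abs(X[...,1]-.23)<.06)
    print(n,g.sum(),X[g].min(0),X[g].max(0)) if g.any() else 0
```

```text
s [296 184  22  24 306] ((641.6362915039062, -147.98165893554688), (109.03914642333984, 53.64529800415039), 3.0157971382141113) 0.09388009415158037
s [332 195  23  24 325] ((645.9918823242188, -286.8523254394531), (114.6812973022461, 53.04393005371094), 2.740234613418579) 0.09407356028036858
s 348 [0.60354632 0.19282079 0.19003914] [0.71175376 0.26676826 0.23492302]
t [330 162  18  33 516] ((647.2626342773438, -286.0562438964844), (105.25994873046875, 53.13154983520508), 2.5390846729278564) 0.09120374754276264
t [288 165  17  33 506] ((638.0342407226562, -146.996826171875), (104.3422622680664, 51.71255111694336), 1.7768564224243164) 0.09120397039591738
t 118 [0.60417619 0.20104577 0.19138609] [0.70963777 0.2254922  0.22651603]
```

View pics/end.png

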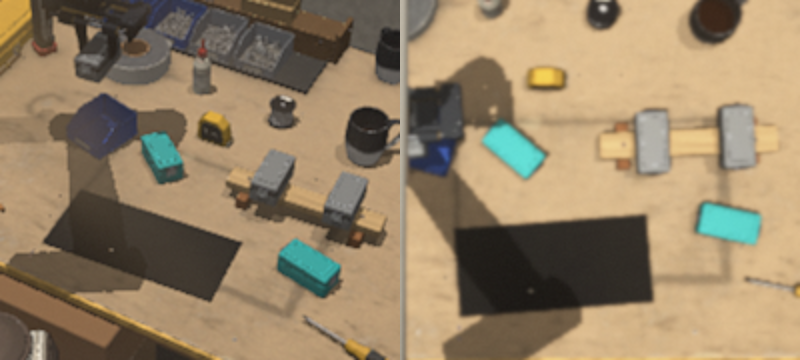

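The picture shows both sound cases sitting flat and centred across the rail, at left-half (272,175) and (346,197). The rattling case is held over the bin, and nothing else has moved. I'll hand it in.

```bash
python3 -c "
from station import r
print(r.finish_job())"
```

```text
the job is handed in; nothing more can be done
None
```

The middle case rattled (its wrist moment swung about 0.067 N m between strokes); it is held level about 170 mm above the bench over the bin, the two sound cases stand released on the rail, and the job was handed in at about 39 s with no verdict shown.

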